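# Index the capstan lathe turret and hold it for clamping

## Robot

A 7-joint arm with a two-finger parallel gripper is mounted at the origin on the work surface. World frame = base frame: x ahead of the robot, y to its left, z up, the work surface at z = 0. Lengths are in m, angles in degrees, forces in N, time in s.
With the tool pointing down it reaches from about 0.425 to 0.875 m from the base axis. Payload 4.7 kg.
Tool frame: the origin (TCP) lies at the very end of the fingers, on their centre line; the grasp point (between the pads) lies env.grip_point_offset behind it (env.grip_point_offset is the distance from the TCP to the grasp point, in m); z points along the fingers, x is the direction in which the jaws open and shut, and the axes are right-handed (so a half turn about z gives the same grasp; the last joint's range is limited). The gripper opens to 87 mm and grips with 3 to 60 N. Pads are 19 mm wide; open, the fingers measure 117 mm over their backs; the gripper's body (75 mm by 190 mm) begins 51 mm behind the grasp point.
Start: joints at [-62.389, 18.392, -4.016, 83.108, 1.295, 78.541, -3.26], TCP at [0.293, 0.58, 0.223] pointing down, gripper open.
Joint ranges: [-163.93, 163.93], [-17.29, 119.83], [-79.2, 71.16], [3.27, 140.29], [-89.18, 269.18], [5.43, 117.66], [-154.24, 154.24]. Speed limits (degrees/s): [147.25, 147.25, 180, 180, 180, 180, 180].

## Interface

Orientations are given as [roll, pitch, yaw] about the fixed x, y, z axes, in that order (R = Rz(yaw) Ry(pitch) Rx(roll)).
In Python, from cell import env gives the robot as it stands.
- The arm moves only by the tool carry_out, never from a script. Its argument "plan" is a list of rows, each an object with "grip": the closure, from 0 (fully open) to 1 (shut); "dp": the shift along the tool's x, y, z in m, a list of three; "rotation": the turn, a rotation vector about the tool's x, y, z in degrees, a list of three. In form: [{"grip": grip, "dp": [dx, dy, dz], "rotation": [wx, wy, wz]}, ...]. A call has 1 to 8 rows; each row shifts and turns the pose as measured when the row begins, along the tool's axes as they then stand; what a row does not reach is not made up. A row lasts 1/12 s, in which the tool goes at most 41.7 mm and 7.16 degrees, less where a joint would pass 70% of its speed; a pose out of reach is approached as far as the arm can. A call is refused whole if a number of a shift passes 0.0417 or a number of a turn 7.16, either way. A call with a gripper value outside its range is refused whole. The fingers move at their own pace and stop on an object; "force" is the grip in N (left out, the last holds). Time passes only in rows, so rows that do not move let the fingers close. It gives the time, the measured TCP pose, the force and the opening at its end, in the units of the state.
- env.get_obs(): the state, without advancing time (a new reading comes with each control period).
- env.read_camera(name): name is "scene" or "top"; returns the picture (420x560x3 uint8, red, green, blue); there is no depth.
- env.camera_params(name): a dict with "fx", "fy", "cx", "cy" (pixels), "k1" (the pictures are not rectified: a ray, as slopes to the right and down, at radius r is drawn at 1 + k1 r^2 times it, then the intrinsics apply), "R" (3x3) and "t" (3): a world point X has camera coordinates R X + t. Camera axes: x right, y down, z forward; pixel columns grow to the right and rows downward; lengths in m; the calibration is good to about 2 mm. A picture is of the moment at which its call begins. camera_params takes no time and is no camera call.
- env.sign_off(): hands the job in, once; it reports no verdict.
The state is a dict: "time_s": time; "qpos": joint angles; "joint_velocities": joint speeds; "effort": joint torques, N m; "tool_pos": TCP position; "tool_rot": TCP orientation; "force": force on the tool from outside, world axes, zero at the start; "wrist_torque": the same for the moment, N m; "grip_width": finger opening in m.
Only numpy, scipy, OpenCV 4.12 (cv2) and the standard library are available. Lean on these libraries where they do the work, as an engineer would, in place of code of your own. Each camera call takes 0.05 s, during which the arm holds its last target. There are 200 camera calls.

## Task

The die holder is wanted next on the little capstan lathe: first wind the turret slide back with the handwheel on its front until it rests against its rear stop, and only then swing the hexagon turret round by hand until the die holder (the wide, drum-shaped tool) points squarely at the chuck. Finish still gripping the turret so that it stays put while I nip up the nut on top: do not let go, and keep the slide on its stop. Leave the engine, chimney cap, gear and funnel where they stand.

Things in the scene. Friction and masses are not known exactly. Their poses are not given: they have to be found in the camera images.
- lathe: Bench capstan lathe, fixed on the desk, 530 mm long, 190 mm high. Origin at desk height under the turret axis as it stands with the slide on its rear stop. +y runs along the bed to the chuck and headstock, -x out of its front (towards the operator), z up. Bed, spindle and turret axis all lie over its line x = 0. All turret tools and the spindle are at 142 mm height.
- wheel_centre (a point): Centre of the front face of the handwheel, 102 mm in front of the lathe's origin and 78 mm above the desk; it does not move with the slide. The wheel is a steel disc 80 mm across and 12 mm thick whose axis is level, along the lathe's x. Axes as the lathe's.
- handwheel (a joint): Handwheel angle, rad; 0 = slide on its stop. Winding clockwise seen from the lathe's front (top of the wheel moves away from the chuck, to -y) makes it smaller and draws the slide back; less than one turn is needed. The crank handle is 32 mm from the axis; at wheel angle w it stands 1.20 - w rad from the top, clockwise positive (so at 1.20, down on the -y side, at the stop).
- crank_handle (a point): Middle of the crank handle: a black round handle 14 mm across and 47 mm long that sticks straight out of the handwheel's front along the lathe's -x and spins freely on its pin. This point is on the handle's axis, 28 mm out from the wheel's front face. About 10 N at the handle winds the slide.
- slide (a joint): Position of the turret slide along the bed, m: 0 = on the rear stop, growing towards the chuck, up to 0.060. The turret axis is at y = this value in the lathe's frame. Rack and pinion gear it to the handwheel: 20 mm per radian. It drags with about 14 N and stays where it is left. Slide top (74 x 132 mm) at 104 mm height.
- stop_end (a point): End of the rear stop, a 10 mm steel screw in a bracket on the -y side of the slide (away from the chuck), 72 mm behind the lathe's origin. The slide's rear face rests on it when the slide is home. Axes as the lathe's.
- turret (a joint): Turret angle about its upright axis, rad, counterclockwise from above; 0 or any whole turn = die holder straight at the chuck. Turns both ways without end, drags with 0.2 N m, stays where left. Six faces 60 degrees apart; counterclockwise after the die holder: twist drill, centre drill, brass bar stop, countersink, an empty bore.
- turret_top (a point): Top of the clamp nut on the turret axis, 182 mm above the desk; rides on the slide. The turret below is a hexagonal steel block 68 mm across flats, 110 to 166 mm above the desk. Four faces carry round black holders 18 mm across, level, 34 to 68 mm from the axis, tool tips out to 82 mm. Block and tools turn as one; it can be swung by any tool. The nut does not turn with it.
- die_holder (a point): Point on the die holder's axis, 58 mm from the turret axis, 142 mm above the desk (38 mm above the slide's top). The die holder is a steel drum 36 mm across (the others are 18), from 45 to 73 mm out, with a dark die in its mouth. The point's y axis points outwards along it, z up.
- bar_end (a point): End of the brass bar (14 mm) held in the chuck, on the spindle axis, 156 mm from the lathe's origin towards the headstock. Chuck jaws begin 10 mm behind it, the chuck (74 mm across) 28 mm behind it; headstock and chuck rise to 183 mm above the desk. Axes as the lathe's.
- engine: Bystander: twin-cylinder brass engine on a wooden base, 85 x 125 x 108 mm, in a test area on the right behind a 73 mm high wooden fence with a gate. Origin under its middle.
- chimney_cap: Bystander: blackened steel chimney cap, 64 mm across the flared top, 68 mm high. Origin under its middle.
- gear: Bystander: grey alloy gear lying flat, 71 mm across, 20 mm high. Origin under its middle.
- funnel: Bystander: copper funnel standing mouth down, 72 mm across, 88 mm high. Origin under its middle.

How it is judged:
By the outcome, as a careful person would: the job done as asked, in the order asked, and still so for the second after the job is handed in, while the arm keeps its last pose, push and grip.
It also fails if it takes over 61 s, if anything falls off the work surface, if the arm or the gripper's body presses on something with over 40 N, if the wrist force passes 120 N, or if a joint passes its speed limit or range.

## Working session

There is one attempt and no reset: what is moved stays moved. The work goes in short steps, Python scripts to look and compute and a tool call to move; the robot and the scene stay as the last step left them, time stands still between calls to the robot, and variables do not carry over. Pictures are saved under pics/ and viewed, about 8 in all and at most 12, crops included, and the job is handed in when it is done.

Besides the shell and the picture viewer there is one more tool, called by a JSON object that holds its "name" and its "arguments", one argument or row to a line. carry_out: Moves the arm, as the interface text tells. Its arguments: {"type":"object","properties":{"plan":{"type":"array","items":{"type":"object","properties":{"grip":{"type":"number"},"dp":{"type":"array","items":{"type":"number"}},"rotation":{"type":"array","items":{"type":"number"}}}}},"force":{"type":"number"}},"required":["plan"]}

```bash
ls; mkdir -p pics
python3 - <<'E'
from cell import env
import cv2
for n in("scene","top"):
    cv2.imwrite(f"pics/{n}0.png",env.read_camera(n)[:,:,::-1]); p=env.camera_params(n); print(n,p)
o=env.get_obs();print(o, env.grip_point_offset)
E
```

```text
pics
scene {'fx': 480.7222527459185, 'fy': 480.7222527459185, 'cx': 280.75823108945275, 'cy': 214.8432690195064, 'k1': -0.04878256364290157, 'R': array([[ 0.71740481,  0.69657231,  0.01083336],
       [ 0.47517516, -0.47789621, -0.73879887],
       [-0.50944962,  0.53516561, -0.6738389 ]]), 't': array([-0.33185566, -0.18286848,  1.56060454])}
top {'fx': 428.5450652617156, 'fy': 428.5450652617156, 'cx': 286.8760442259383, 'cy': 212.17394024713803, 'k1': -0.1300754553291235, 'R': array([[ 0.02707768, -0.99910349,  0.03254249],
       [-0.99879844, -0.02837096, -0.03995959],
       [ 0.04084702, -0.03142138, -0.99867123]]), 't': array([-0.09136863,  0.49733716,  1.16818982])}
{'time_s': 0.1, 'qpos': array([-62.38910573,  18.43583291,  -4.01408249,  83.16861634,
         1.29623597,  78.5400477 ,  -3.25958782]), 'joint_velocities': array([ 0.00769796, -0.15894333,  0.04061123, -0.12292204,  0.07308967,
       -0.01858775, -0.04849041]), 'effort': array([-2.52377490e-06, -4.92575741e+01, -4.05617477e-01, -3.13396382e+01,
       -6.41271751e-02,  3.95342032e-02,  8.55531061e-05]), 'tool_pos': array([0.29294264, 0.57968991, 0.22155295]), 'tool_rot': array([1.79992896e+02, 9.92027143e-02, 6.31979936e+01]), 'force': array([ 0.13111681,  0.09035899, -0.25319092]), 'wrist_torque': array([ 0.01489176, -0.00229371,  0.00147641]), 'grip_width': 0.08712956029300165} 0.0187
```

View pics/scene0.png

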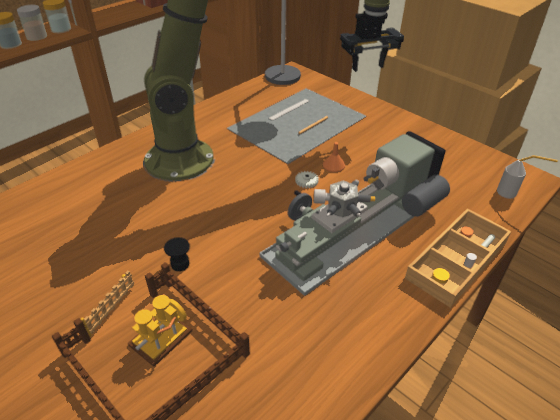

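View pics/top0.png

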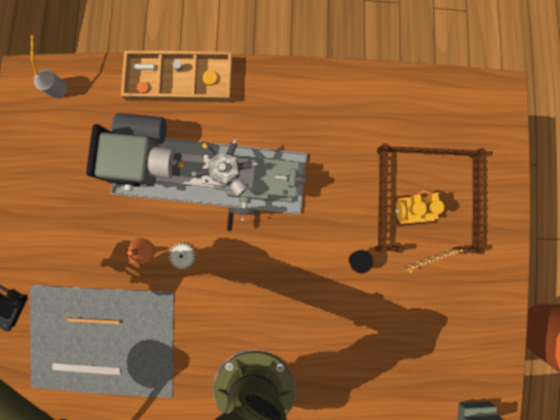

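Lathe lies along +y with its front facing the robot. In the top view the turret is near (224,168) and the wheel near (243,212); gear and funnel stand in front at (181,255) and (140,250). I'll take enlarged crops next.

Run:
```python
import cv2,numpy as np
a=cv2.imread("pics/top0.png")[105:240,80:320]; b=cv2.imread("pics/scene0.png")[130:300,255:455]
a=cv2.resize(a,None,fx=3.3,fy=3.3,interpolation=2);b=cv2.resize(b,None,fx=3.5,fy=3.5,interpolation=2)
cv2.imwrite("pics/top0c.png",a);cv2.imwrite("pics/scene0c.png",b);print(a.shape,b.shape)
```

```text
(446, 792, 3) (595, 700, 3)
```

View pics/top0c.png

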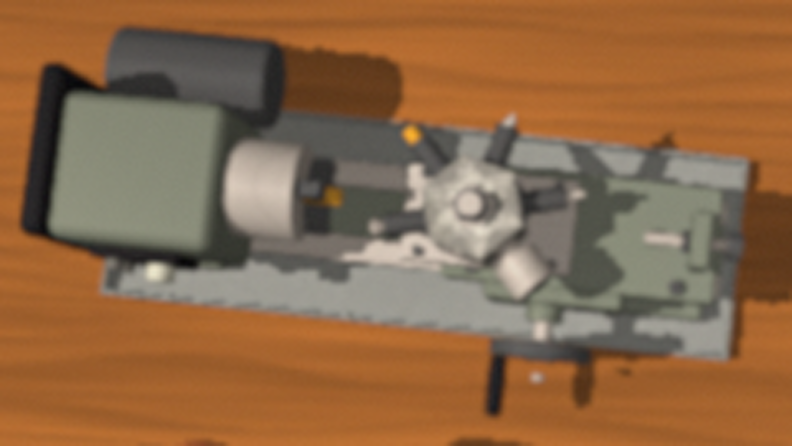

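View pics/scene0c.png

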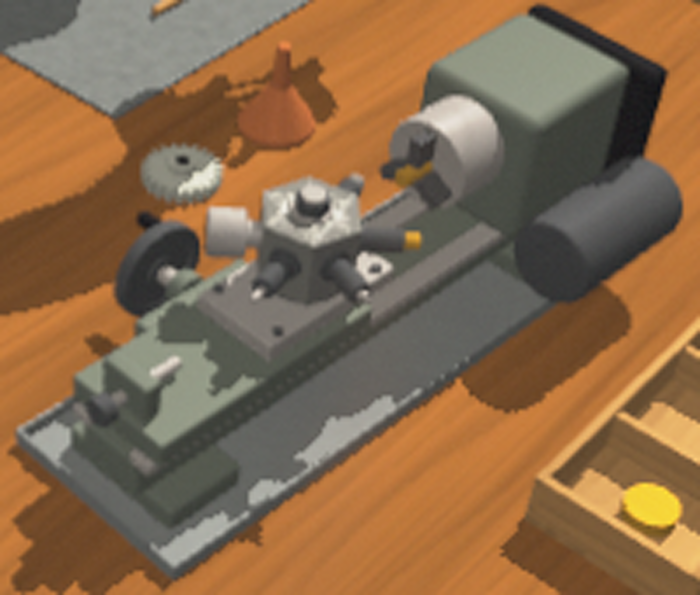

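Crop (top): nut (470,204), die-holder mouth (525,270) pointing toward −x and slightly −y, bar end about (340,197), crank handle from (497,350) to tip (493,410), wheel rim centre about (542,350). Scene crop: handle tip (147,217), nut (312,195), bar end ~(395,172).

```bash
cat > h.py <<'E'
import numpy as np,cv2
from cell import env
def ray(n,u,v):
    p=env.camera_params(n);K=np.array([[p['fx'],0,p['cx']],[0,p['fy'],p['cy']],[0,0,1]])
    x=cv2.undistortPoints(np.array([[[u,v]]],float),K,np.array([p['k1'],0,0,0])).ravel()
    return -p['R'].T@p['t'], p['R'].T@np.array([x[0],x[1],1])
def onz(n,u,v,z):
    c,d=ray(n,u,v);return c+d*(z-c[2])/d[2]
def tri(a,b):
    (c1,d1),(c2,d2)=ray("top",*a),ray("scene",*b)
    s=np.linalg.lstsq(np.c_[d1,-d2],c2-c1,rcond=None)[0]
    p,q=c1+s[0]*d1,c2+s[1]*d2;return (p+q)/2,np.linalg.norm(p-q)
def proj(n,X):
    p=env.camera_params(n);K=np.array([[p['fx'],0,p['cx']],[0,p['fy'],p['cy']],[0,0,1]])
    return cv2.projectPoints(np.array([X],float),cv2.Rodrigues(p['R'])[0],p['t'],K,np.array([p['k1'],0,0,0]))[0].ravel()
E
python3 - <<'E'
from h import *
np.set_printoptions(precision=4,suppress=True)
T=lambda x,y:(80+x/3.3,105+y/3.3); S=lambda x,y:(255+x/3.5,130+y/3.5)
print("nut",onz("top",*T(470,204),.182),onz("scene",*S(312,190),.182),tri(T(470,204),S(312,190)))
print("bar",onz("top",*T(342,197),.142),tri(T(342,197),S(397,173)))
f=[onz("top",*T(*q),.006) for q in((102,292),(730,357),(750,158))];print("tray",f)
d=f[0]-f[1];print("yaw of +y",np.degrees(np.arctan2(-d[0],d[1])))
d=f[2]-f[1];print("yaw of +x",np.degrees(np.arctan2(d[1],d[0])))
m=onz("top",*T(524,272),.155);print("die",m)
for z in(.06,.078,.1):print("tip",z,onz("top",*T(493,410),z),onz("top",*T(497,352),z))
print("tip tri",tri(T(493,410),S(147,217)))
E
```

```text
nut [0.5956 0.0831 0.182 ] [0.5948 0.0846 0.182 ] (array([0.5956, 0.0831, 0.1833]), np.float64(0.00046783347344994875))
bar [0.6041 0.184  0.142 ] (array([0.6028, 0.1824, 0.1474]), np.float64(0.0011226489915513776))
tray [array([0.5382, 0.4161, 0.006 ]), array([ 0.4982, -0.1175,  0.006 ]), array([ 0.6672, -0.1302,  0.006 ])]
yaw of +y -4.286053705177046
yaw of +x -4.303196192285889
die [0.5504 0.0449 0.155 ]
tip 0.06 [0.4485 0.074  0.06  ] [0.4948 0.0723 0.06  ]
tip 0.078 [0.4485 0.0722 0.078 ] [0.4941 0.0705 0.078 ]
tip 0.1 [0.4486 0.0699 0.1   ] [0.4933 0.0683 0.1   ]
tip tri (array([0.4498, 0.0733, 0.079 ]), np.float64(0.0035400187239923615))
```

{"name": "carry_out", "arguments": {
  "plan": [
    {"grip": 0, "dp": [-0.028, 0.028, 0], "rotation": [0, 0, 0]},
    {"grip": 0, "dp": [-0.028, 0.028, 0], "rotation": [0, 0, 0]},
    {"grip": 0, "dp": [-0.028, 0.028, 0], "rotation": [0, 0, 0]},
    {"grip": 0, "dp": [-0.028, 0.028, 0], "rotation": [0, 0, 0]},
    {"grip": 0, "dp": [-0.028, 0.028, 0], "rotation": [0, 0, 0]},
    {"grip": 0, "dp": [-0.028, 0.028, 0], "rotation": [0, 0, 0]},
    {"grip": 0, "dp": [-0.028, 0.028, 0], "rotation": [0, 0, 0]},
    {"grip": 0, "dp": [-0.028, 0.028, 0], "rotation": [0, 0, 0]}
  ]
}}

```text
time_s: 0.77
tool_pos: [0.388, 0.2751, 0.2138]
tool_rot: [-179.5, 0.5, 64.3]
force: [1.3, 0.8, -0.1]
grip_width: 0.087
```

```bash
cat >> h.py <<'E'
from scipy.spatial.transform import Rotation as Ro
np.set_printoptions(precision=4,suppress=True)
def go(P,yaw):
    o=env.get_obs();R=Ro.from_euler('xyz',o['tool_rot'],degrees=True)
    Rt=Ro.from_euler('xyz',[180,0,yaw],degrees=True)
    print("t",o['time_s'],"pos",o['tool_pos'],"rot",o['tool_rot'],"F",o['force'],"w",o['grip_width'])
    print("dp",R.inv().apply(np.array(P)-o['tool_pos']),"dp in final axes",Rt.inv().apply(np.array(P)-o['tool_pos']),"rv",(R.inv()*Rt).as_rotvec(degrees=True))
E
python3 -c "
from h import *
go([.458,.0725,.22],85.7)"
```

```text
t 0.7667 pos [0.388  0.2751 0.2138] rot [-179.5406    0.4872   64.3181] F [ 1.2668  0.755  -0.1272] w 0.08704778157099835
dp [-0.1523  0.1508 -0.0061] dp in final axes [-0.1967  0.085  -0.0062] rv [ -0.545    0.3959 -21.3836]
```

{"name": "carry_out", "arguments": {
  "plan": [
    {"grip": 0, "dp": [-0.025, 0.022, -0.003], "rotation": [0, 0, -5.3]},
    {"grip": 0, "dp": [-0.027, 0.02, -0.003], "rotation": [0, 0, -5.3]},
    {"grip": 0, "dp": [-0.029, 0.018, 0], "rotation": [0, 0, -5.3]},
    {"grip": 0, "dp": [-0.031, 0.016, 0], "rotation": [0, 0, -5.3]},
    {"grip": 0, "dp": [-0.032, 0.014, 0], "rotation": [0, 0, 0]},
    {"grip": 0, "dp": [-0.032, 0.014, 0], "rotation": [0, 0, 0]},
    {"grip": 0, "dp": [0, 0, 0], "rotation": [0, 0, 0]}
  ]
}}

```text
time_s: 1.35
tool_pos: [0.4523, 0.0584, 0.2189]
tool_rot: [-179.4, 0.4, 85.9]
force: [0.7, 0.2, 0.6]
grip_width: 0.087
```

```bash
python3 -c "
from h import *
go([.458,.0725,.14],85.7)
cv2.imwrite('pics/s1.png',cv2.resize(env.read_camera('scene')[110:260,240:440,::-1],None,fx=3.5,fy=3.5,interpolation=2))"
```

```text
t 1.35 pos [0.4523 0.0584 0.2189] rot [-179.3705    0.4143   85.8997] F [0.7495 0.1847 0.5908] w 0.0869838558124903
dp [0.0151 0.0055 0.0787] dp in final axes [0.0145 0.0046 0.0789] rv [-0.6287  0.4154  0.1974]
```

{"name": "carry_out", "arguments": {
  "plan": [
    {"grip": 0, "dp": [0.008, 0.003, 0.035], "rotation": [-0.6, 0.4, 0]},
    {"grip": 0, "dp": [0.007, 0.002, 0.036], "rotation": [0, 0, 0]},
    {"grip": 0.3, "dp": [0, 0, 0.03], "rotation": [0, 0, 0]},
    {"grip": 0.3, "dp": [0, 0, 0], "rotation": [0, 0, 0]}
  ]
}}

```text
time_s: 1.73
tool_pos: [0.4583, 0.08, 0.1164]
tool_rot: [179.8, -0.4, 86.0]
force: [-1.9, -0.6, -0.3]
grip_width: 0.0802
```

```bash
python3 -c "
from h import *
go([.458,.0725,.06],85.7)
a=cv2.resize(env.read_camera('scene')[130:230,260:380,::-1],None,fx=4,fy=4,interpolation=2)
b=cv2.resize(env.read_camera('top')[140:260,170:290,::-1],None,fx=3.33,fy=3.33,interpolation=2)
b=cv2.resize(b,(400,400));a=cv2.resize(a,(400,333));a=cv2.copyMakeBorder(a,0,67,0,0,0)
cv2.imwrite('pics/s2.png',cv2.hconcat([a,b]))"
```

```text
t 1.7333 pos [0.4583 0.08   0.1164] rot [179.8034  -0.4178  85.9653] F [-1.8826 -0.5522 -0.3313] w 0.08015730643860708
dp [-0.0079  0.      0.0564] dp in final axes [-0.0075  0.0003  0.0564] rv [ 0.1956 -0.4183  0.2646]
```

View pics/s2.png

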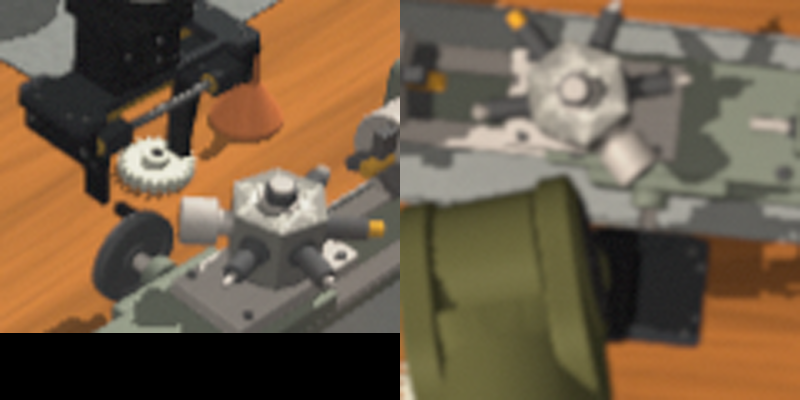

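The gripper hovers over the handle (scene, 125,208), with the −y finger to its right side and clear of the wheel. I'll go down and close gently.

{"name": "carry_out", "arguments": {
  "plan": [
    {"grip": 0.3, "dp": [-0.007, 0, 0.03], "rotation": [0, 0, 0]},
    {"grip": 0.3, "dp": [0, 0, 0.026], "rotation": [0, 0, 0]},
    {"grip": 0.5, "dp": [0, 0, 0], "rotation": [0, 0, 0]},
    {"grip": 0.7, "dp": [0, 0, 0], "rotation": [0, 0, 0]},
    {"grip": 0.75, "dp": [0, 0, 0], "rotation": [0, 0, 0]},
    {"grip": 0.75, "dp": [0, 0, 0], "rotation": [0, 0, 0]}
  ],
  "force": 10
}}

```text
time_s: 2.33
tool_pos: [0.4714, 0.0796, 0.0776]
tool_rot: [178.4, -1.1, 86.3]
force: [-0.3, 0.3, 0.0]
grip_width: 0.0421
```

```bash
python3 -c "
from h import *
go([.458,.0725,.06],85.7)"
```

```text
t 2.3333 pos [0.4714 0.0796 0.0776] rot [178.3589  -1.0907  86.2531] F [-0.2591  0.2771  0.049 ] w 0.04210329424161343
dp [-0.0083 -0.0134  0.0171] dp in final axes [-0.0081 -0.0128  0.0176] rv [ 1.6358 -1.0985  0.5374]
```

```bash
python3 -c "
from h import *
o=env.get_obs();print(o['qpos'],o['force'])"
```

```text
[-34.0259   3.1734  22.3994 118.9198  -2.1919  56.2924  75.7472] [-0.2591  0.2771  0.049 ]
```

{"name": "carry_out", "arguments": {
  "plan": [
    {"grip": 0.5, "dp": [-0.004, -0.007, 0], "rotation": [0.8, -0.5, 0]},
    {"grip": 0.5, "dp": [-0.004, -0.006, 0.004], "rotation": [0.8, -0.5, 0]},
    {"grip": 0.5, "dp": [0, 0, 0.005], "rotation": [0, 0, 0]},
    {"grip": 0.5, "dp": [0, 0, 0.005], "rotation": [0, 0, 0]},
    {"grip": 0.5, "dp": [0, 0, 0], "rotation": [0, 0, 0]}
  ]
}}

```text
time_s: 2.75
tool_pos: [0.46, 0.0732, 0.0672]
tool_rot: [179.7, -0.2, 86.3]
force: [-0.2, -0.1, 0.1]
grip_width: 0.0432
```

```bash
python3 -c "
from h import *
go([.458,.0725,.06],85.7)
o=env.get_obs();print(o['qpos'],o['force'])"
```

```text
t 2.75 pos [0.46   0.0732 0.0672] rot [179.6657  -0.2322  86.2694] F [-0.1799 -0.0709  0.0504] w 0.04317446938637492
dp [-0.0008 -0.0019  0.0072] dp in final axes [-0.0008 -0.0019  0.0072] rv [ 0.3331 -0.2339  0.5687]
[-33.9429   3.6389  22.4875 119.8149  -1.8326  56.4521  75.7757] [-0.1799 -0.0709  0.0504]
```

Small steps follow well. I'll close on the handle.

{"name": "carry_out", "arguments": {
  "plan": [
    {"grip": 0.5, "dp": [0, -0.001, 0.005], "rotation": [0.3, 0, 0]},
    {"grip": 0.5, "dp": [0, 0, 0.002], "rotation": [0, 0, 0]},
    {"grip": 0.9, "dp": [0, 0, 0], "rotation": [0, 0, 0]},
    {"grip": 0.95, "dp": [0, 0, 0], "rotation": [0, 0, 0]},
    {"grip": 0.95, "dp": [0, 0, 0], "rotation": [0, 0, 0]},
    {"grip": 0.95, "dp": [0, 0, 0], "rotation": [0, 0, 0]},
    {"grip": 0.95, "dp": [0, 0, 0], "rotation": [0, 0, 0]}
  ],
  "force": 12
}}

```text
time_s: 3.33
tool_pos: [0.4582, 0.0729, 0.0583]
tool_rot: [-179.9, -0.2, 86.2]
force: [0.1, -0.9, -0.8]
grip_width: 0.0181
```

```bash
python3 -c "
from h import *
go([.458,.0725,.06],85.7)"
```

```text
t 3.3333 pos [0.4582 0.0729 0.0583] rot [-179.8839   -0.161    86.2484] F [ 0.0671 -0.8665 -0.7642] w 0.018068487362658883
dp [-0.0004 -0.0002 -0.0017] dp in final axes [-0.0004 -0.0002 -0.0017] rv [-0.1169 -0.1605  0.5485]
```

{"name": "carry_out", "arguments": {
  "plan": [
    {"grip": 1, "dp": [0, 0, 0], "rotation": [0, 0, 0]},
    {"grip": 1, "dp": [0, 0, 0], "rotation": [0, 0, 0]},
    {"grip": 1, "dp": [0, 0, 0], "rotation": [0, 0, 0]}
  ],
  "force": 30
}}

```text
time_s: 3.58
tool_pos: [0.4581, 0.0719, 0.0583]
tool_rot: [-179.9, -0.1, 86.2]
force: [0.6, -1.0, 0.2]
grip_width: 0.0128
```

```bash
python3 -c "
from h import *
go([.458,.0725,.06],85.7)"
```

```text
t 3.5833 pos [0.4581 0.0719 0.0583] rot [-179.8723   -0.0987   86.2131] F [ 0.5905 -0.9821  0.2068] w 0.012835398096427145
dp [ 0.0005 -0.0002 -0.0017] dp in final axes [ 0.0005 -0.0002 -0.0017] rv [-0.1281 -0.0981  0.5132]
```

{"name": "carry_out", "arguments": {
  "plan": [
    {"grip": 1, "dp": [-0.0006, 0, -0.0064], "rotation": [0, 0, 0]},
    {"grip": 1, "dp": [-0.0018, 0, -0.0061], "rotation": [0, 0, 0]},
    {"grip": 1, "dp": [0, 0, 0], "rotation": [0, 0, 0]}
  ]
}}

```text
time_s: 3.83
tool_pos: [0.4579, 0.0695, 0.07]
tool_rot: [-179.9, -0.1, 86.2]
force: [-0.1, -1.5, -0.3]
grip_width: 0.0126
```

```bash
cat >> h.py <<'E'
def wind(phis,step=0.2):
    O=np.array([.5920,.0284]);a=np.radians(-4.3);xh=np.array([np.cos(a),np.sin(a)]);yh=np.array([-np.sin(a),np.cos(a)])
    o=env.get_obs();R=Ro.from_euler('xyz',o['tool_rot'],degrees=True)
    g=o['tool_pos']+R.apply([0,0,-.0187]);d=g[:2]-O
    ly,lz=d@yh,g[2]-.078;phi=np.arctan2(-ly,lz);r=np.hypot(ly,lz)
    print("t",o['time_s'],"lathe x,y,z",d@xh,ly,lz,"phi",phi,"r",r,"F",o['force'],"w",o['grip_width'],"rot",o['tool_rot'])
    p=np.array([ly,lz])
    for k in range(1,phis+1):
        q=.032*np.array([-np.sin(phi+step*k),np.cos(phi+step*k)]);e=q-p;p=q
        print(R.inv().apply([yh[0]*e[0],yh[1]*e[0],e[1]]))
E
python3 -c "
from h import *
wind(5)"
```

```text
t 3.8333 lathe x,y,z -0.13674151315603206 0.03087761009727767 0.010730323561447389 phi -1.2363401818224742 r 0.03268893771680042 F [-0.0814 -1.4807 -0.2981] w 0.012594851357745407 rot [-179.9052   -0.0629   86.2301]
[-0.0033 -0.     -0.0056]
[-0.0038 -0.     -0.0052]
[-0.0047 -0.0001 -0.0043]
[-0.0055 -0.0001 -0.0033]
[-0.006  -0.0001 -0.0021]
```

{"name": "carry_out", "arguments": {
  "plan": [
    {"grip": 1, "dp": [-0.0031, 0, -0.0057], "rotation": [0, 0, 0]},
    {"grip": 1, "dp": [-0.0038, 0, -0.0052], "rotation": [0, 0, 0]},
    {"grip": 1, "dp": [-0.0047, 0, -0.0043], "rotation": [0, 0, 0]},
    {"grip": 1, "dp": [-0.0055, 0, -0.0033], "rotation": [0, 0, 0]}
  ]
}}

```text
time_s: 4.17
tool_pos: [0.4566, 0.0534, 0.0872]
tool_rot: [-180.0, -0.1, 86.4]
force: [5.3, 3.3, -16.1]
grip_width: 0.0133
```

```bash
python3 -c "
from h import *
wind(5)"
```

```text
t 4.1667 lathe x,y,z -0.13690259456399312 0.014717346209337128 0.027905210213973644 phi -0.4853304521836556 r 0.03154839198012395 F [  5.2636   3.3434 -16.0804] w 0.013256514233104453 rot [-179.9749   -0.1249   86.3628]
[-0.0057 -0.0001 -0.0028]
[-0.0063 -0.0001 -0.0012]
[-0.0064 -0.0001  0.0001]
[-0.0062 -0.0001  0.0013]
[-0.0059 -0.0001  0.0026]
```

{"name": "carry_out", "arguments": {
  "plan": [
    {"grip": 1, "dp": [-0.006, 0, -0.002], "rotation": [0, 0, 0]},
    {"grip": 1, "dp": [-0.0063, 0, -0.001], "rotation": [0, 0, 0]},
    {"grip": 1, "dp": [-0.0064, 0, 0.0003], "rotation": [0, 0, 0]},
    {"grip": 1, "dp": [-0.0062, 0, 0.0015], "rotation": [0, 0, 0]}
  ]
}}

```text
time_s: 4.5
tool_pos: [0.4555, 0.0378, 0.0894]
tool_rot: [179.9, -1.0, 86.6]
force: [-1.3, 9.1, 3.5]
grip_width: 0.0131
```

```bash
python3 -c "
from h import *
wind(5)"
```

```text
t 4.5 lathe x,y,z -0.13682085052807177 -0.0012234206663870625 0.03006611699210622 phi 0.04066857409914532 r 0.030090997808480218 F [-1.2912  9.1056  3.4672] w 0.013052799448122678 rot [179.8652  -1.0284  86.5876]
[-0.0064 -0.0001 -0.0011]
[-0.0061 -0.0001  0.002 ]
[-0.0055 -0.0001  0.0032]
[-0.0048 -0.0001  0.0042]
[-0.0039 -0.0001  0.0051]
```

{"name": "carry_out", "arguments": {
  "plan": [
    {"grip": 1, "dp": [-0.0068, 0, 0.0006], "rotation": [0, -0.5, 0]},
    {"grip": 1, "dp": [-0.0064, 0, 0.002], "rotation": [0, -0.5, 0]},
    {"grip": 1, "dp": [-0.0058, 0, 0.0032], "rotation": [0, 0, 0]},
    {"grip": 1, "dp": [-0.005, 0, 0.0042], "rotation": [0, 0, 0]}
  ]
}}

```text
time_s: 4.83
tool_pos: [0.4549, 0.028, 0.0862]
tool_rot: [179.8, -1.3, 86.9]
force: [-8.0, 2.9, 22.0]
grip_width: 0.0129
```

```bash
python3 -c "
from h import *
wind(5)"
```

```text
t 4.8333 lathe x,y,z -0.136726391801909 -0.011134806172966622 0.02693816106620707 phi 0.3919591379999582 r 0.029148729477259383 F [-7.9876  2.8701 22.0101] w 0.012862062361630733 rot [179.8247  -1.3243  86.9476]
[-0.0067 -0.0001  0.0002]
[-0.005  -0.0001  0.004 ]
[-0.0041 -0.0001  0.0049]
[-0.0031 -0.0001  0.0056]
[-0.0019 -0.0001  0.0061]
```

{"name": "carry_out", "arguments": {
  "plan": [
    {"grip": 1, "dp": [-0.008, 0, 0.0], "rotation": [0, 0, 0.2]},
    {"grip": 1, "dp": [-0.008, 0, 0.002], "rotation": [0, 0, 0.2]},
    {"grip": 1, "dp": [-0.007, 0, 0.003], "rotation": [0, 0, 0.2]}
  ]
}}

```text
time_s: 5.08
tool_pos: [0.4543, 0.0224, 0.0838]
tool_rot: [179.7, -2.8, 86.8]
force: [-2.2, 7.9, 5.3]
grip_width: 0.0129
```

```bash
python3 -c "
from h import *
wind(5);print(env.get_obs()['qpos'])
a=cv2.resize(env.read_camera('scene')[120:245,250:400,::-1],None,fx=4,fy=4,interpolation=2)
cv2.imwrite('pics/s3.png',a)"
```

```text
t 5.0833 lathe x,y,z -0.13690741107800955 -0.017216676148320925 0.024447254700723245 phi 0.6135643376037396 r 0.029901207333453902 F [-2.2022  7.8976  5.2604] w 0.01294113999455096 rot [179.7256  -2.8068  86.7681]
[-0.0062 -0.0001  0.0022]
[-0.0041 -0.0001  0.0049]
[-0.0031 -0.0001  0.0056]
[-0.0019 -0.0001  0.0061]
[-0.0007 -0.      0.0064]
[-29.8024   0.6651  26.2001 120.5377  -3.5824  58.3084  85.0236]
```

View pics/s3.png

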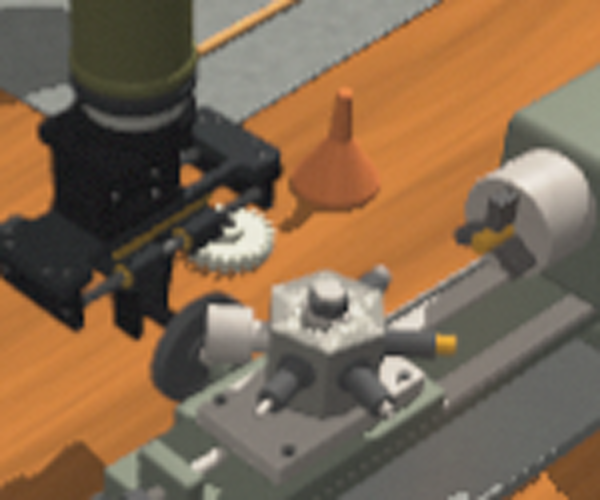

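Handle is gripped; the slide has moved well back and the die holder is clear of the gripper. On to the stop.

{"name": "carry_out", "arguments": {
  "plan": [
    {"grip": 1, "dp": [-0.0075, 0, 0.003], "rotation": [0, -0.9, 0]},
    {"grip": 1, "dp": [-0.007, 0, 0.0045], "rotation": [0, -0.9, 0]},
    {"grip": 1, "dp": [-0.0055, 0, 0.006], "rotation": [0, -0.9, 0]}
  ]
}}

```text
time_s: 5.38
tool_pos: [0.4537, 0.0136, 0.0749]
tool_rot: [179.7, -1.1, 87.0]
force: [-5.3, 1.3, 11.2]
grip_width: 0.0124
```

```bash
python3 -c "
from h import *
wind(4)"
```

```text
t 5.3833 lathe x,y,z -0.13687943333237335 -0.025506150681098353 0.01559756254826443 phi 1.0219480925984166 r 0.02989728549574217 F [-5.2524  1.3278 11.1675] w 0.012427546091653512 rot [179.7356  -1.0875  86.9645]
[-0.0047 -0.0001  0.0046]
[-0.0017 -0.0001  0.0062]
[-0.0004 -0.      0.0064]
[ 0.0008 -0.      0.0063]
```

{"name": "carry_out", "arguments": {
  "plan": [
    {"grip": 1, "dp": [-0.004, 0, 0.006], "rotation": [0, -0.5, 0]},
    {"grip": 1, "dp": [-0.003, 0, 0.006], "rotation": [0, -0.5, 0]},
    {"grip": 1, "dp": [-0.002, 0, 0.006], "rotation": [0, 0, 0]}
  ]
}}

```text
time_s: 5.63
tool_pos: [0.4542, 0.0102, 0.0659]
tool_rot: [179.8, -0.7, 87.1]
force: [-11.8, 4.5, 32.3]
grip_width: 0.0124
```

```bash
python3 -c "
from h import *
wind(4)"
```

```text
t 5.6333 lathe x,y,z -0.13609889608099848 -0.028699721701442343 0.006645364320112299 phi 1.3432581734097273 r 0.029459037538372874 F [-11.7875   4.4732  32.3332] w 0.01240302784198317 rot [179.8355  -0.6809  87.0662]
[-0.0034 -0.0001  0.0057]
[ 0.0004 -0.      0.0064]
[0.0016 0.     0.0062]
[0.0028 0.0001 0.0057]
```

{"name": "carry_out", "arguments": {
  "plan": [
    {"grip": 1, "dp": [-0.003, 0, 0.005], "rotation": [0, 0, 0]},
    {"grip": 1, "dp": [-0.002, 0, 0.005], "rotation": [0, 0, 0]}
  ]
}}

```text
time_s: 5.8
tool_pos: [0.4544, 0.0106, 0.0651]
tool_rot: [-180.0, -1.3, 87.2]
force: [-13.0, 1.5, 31.9]
grip_width: 0.0125
```

```bash
python3 -c "
from h import *
wind(1)
b=env.read_camera('top');a=env.read_camera('scene')
cv2.imwrite('pics/t4full.png',b[:,:,::-1]);cv2.imwrite('pics/s4full.png',a[:,:,::-1])
b=cv2.resize(b[120:240,160:320,::-1],None,fx=2.5,fy=2.5,interpolation=2);a=cv2.resize(a[140:270,250:380,::-1],(400,400),interpolation=2)
b=cv2.copyMakeBorder(b,0,100,0,0,0)
cv2.imwrite('pics/s4.png',cv2.hconcat([a,b]))"
```

```text
t 5.8 lathe x,y,z -0.13581105127005108 -0.028519367979079512 0.0057667648317407255 phi 1.3712812733580944 r 0.029096562108791264 F [-12.972    1.513   31.8551] w 0.01249438095446768 rot [-179.9816   -1.3284   87.1525]
[-0.0036 -0.0001  0.0057]
```

View pics/s4.png

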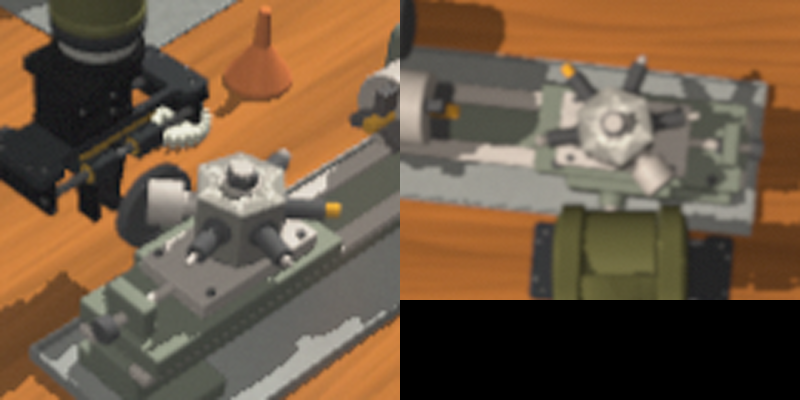

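Slide now sits up against the stop screw (top crop about (715,143)); handle no longer moves under 32 N. I'll check the nut position numerically.

```bash
python3 -c "
from h import *
n=onz('top',246,168.8,.182);b=onz('top',182,164.8,.142);print(n,b,np.linalg.norm((n-b)[:2]))
s=lambda x,y:(250+x*130/400,140+y*130/400)
print(tri((246,168.8),s(241,172)))
d=onz('top',263.2,188.8,.155);print(d,np.degrees(np.arctan2(*(d-n)[1::-1])))
"
```

```text
[0.5925 0.0272 0.182 ] [0.6037 0.188  0.142 ] 0.16121856722164898
(array([0.5929, 0.0273, 0.1777]), np.float64(0.0004756352632561008))
[ 0.5488 -0.0142  0.155 ] -136.57105366617213
```

Slide is home: nut at (0.5925, 0.0272), against the predicted origin (0.592, 0.028). The die holder points at about 223°, so the turret needs about 138° clockwise. Next I'll release the handle and lift.

{"name": "carry_out", "arguments": {
  "plan": [
    {"grip": 1, "dp": [0, 0, 0], "rotation": [0, 0, 0]},
    {"grip": 0.6, "dp": [0, 0, 0], "rotation": [0, 0, 0]},
    {"grip": 0.3, "dp": [0, 0, 0], "rotation": [0, 0, 0]},
    {"grip": 0.3, "dp": [0, 0, 0], "rotation": [0, 0, 0]},
    {"grip": 0.3, "dp": [0, 0, 0], "rotation": [0, 0, 0]},
    {"grip": 0, "dp": [0, 0, -0.03], "rotation": [0, 0, 0]},
    {"grip": 0, "dp": [0, 0, -0.03], "rotation": [0, 0, 0]},
    {"grip": 0, "dp": [0, 0, -0.035], "rotation": [0, 0, 0]}
  ]
}}

```text
time_s: 6.57
tool_pos: [0.4486, 0.0071, 0.1604]
tool_rot: [-179.1, -1.2, 87.1]
force: [0.3, 0.2, -1.1]
grip_width: 0.0512
```

```bash
python3 -c "
from h import *
go([.5925,.0272,.24],103.4)"
```

```text
t 6.5667 pos [0.4486 0.0071 0.1604] rot [-179.1181   -1.2041   87.0808] F [ 0.3012  0.1526 -1.1408] w 0.05122913870942098
dp [ 0.0291  0.1414 -0.0812] dp in final axes [-0.0138  0.1446 -0.0796] rv [ -0.7044  -1.3215 -16.3091]
```

{"name": "carry_out", "arguments": {
  "plan": [
    {"grip": 0, "dp": [0, 0, -0.035], "rotation": [-0.3, -0.5, -5.4]},
    {"grip": 0, "dp": [0, 0, -0.035], "rotation": [-0.3, -0.5, -5.4]},
    {"grip": 0, "dp": [0, 0.02, -0.015], "rotation": [0, 0, -5.4]},
    {"grip": 0, "dp": [-0.003, 0.035, 0], "rotation": [0, 0, 0]},
    {"grip": 0, "dp": [-0.004, 0.035, 0], "rotation": [0, 0, 0]},
    {"grip": 0, "dp": [-0.003, 0.035, 0], "rotation": [0, 0, 0]},
    {"grip": 0, "dp": [-0.002, 0.01, 0], "rotation": [0, 0, 0]},
    {"grip": 0, "dp": [0, 0, 0], "rotation": [0, 0, 0]}
  ]
}}

```text
time_s: 7.23
tool_pos: [0.5929, 0.0245, 0.2603]
tool_rot: [179.1, -0.3, 104.2]
force: [-0.5, 0.3, -0.3]
grip_width: 0.0868
```

```bash
python3 -c "
from h import *
go([.5925,.0272,.19],103.4);print(env.get_obs()['qpos'])
a=env.read_camera('scene')
cv2.imwrite('pics/s5.png',cv2.resize(a[110:260,240:440,::-1],None,fx=3.5,fy=3.5,interpolation=2))"
```

```text
t 7.2333 pos [0.5929 0.0245 0.2603] rot [179.1279  -0.2561 104.1818] F [-0.4614  0.2863 -0.2876] w 0.08683862491933274
dp [ 0.0024 -0.0008  0.0703] dp in final axes [0.0027 0.0002 0.0703] rv [ 0.8704 -0.2621  0.7798]
[-29.8196  10.4121  28.9602  90.0544  -5.5479  80.0614 103.8069]
```

View pics/s5.png

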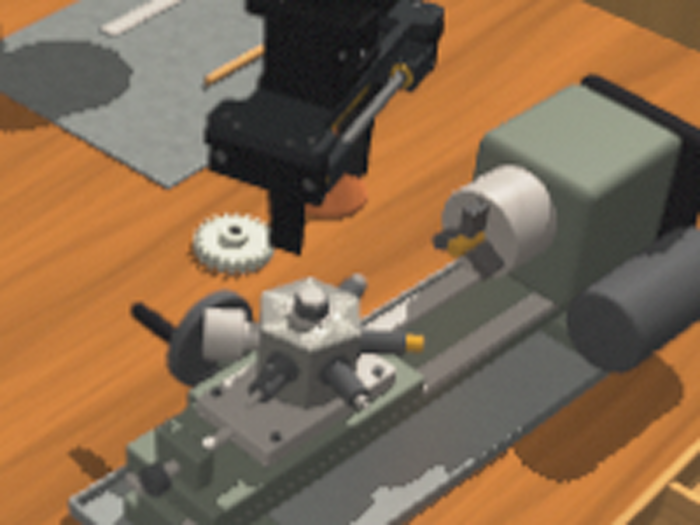

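Turret is under the gripper with the slide still home (nut at the same pixel) and nothing in the way. I'll descend to just above the tool holders.

{"name": "carry_out", "arguments": {
  "plan": [
    {"grip": 0, "dp": [0.0013, 0, 0.03], "rotation": [0.4, -0.1, 0.4]},
    {"grip": 0, "dp": [0.0013, 0, 0.03], "rotation": [0.4, -0.1, 0.4]},
    {"grip": 0, "dp": [0, 0, 0.02], "rotation": [0, 0, 0]},
    {"grip": 0, "dp": [0, 0, 0], "rotation": [0, 0, 0]}
  ]
}}

```text
time_s: 7.62
tool_pos: [0.5898, 0.0269, 0.1788]
tool_rot: [179.9, -0.1, 103.3]
force: [-0.9, 0.4, -0.3]
grip_width: 0.087
```

```bash
python3 -c "
from h import *
go([.5925,.0272,.155],103.4)"
```

```text
t 7.6167 pos [0.5898 0.0269 0.1788] rot [179.9474  -0.1259 103.3005] F [-0.9494  0.4492 -0.3458] w 0.08702523414056586
dp [-0.0004  0.0027  0.0238] dp in final axes [-0.0003  0.0027  0.0238] rv [ 0.0527 -0.1258 -0.0995]
```

{"name": "carry_out", "arguments": {
  "plan": [
    {"grip": 0, "dp": [0, 0.0027, 0.008], "rotation": [0, 0, 0]},
    {"grip": 0, "dp": [0, 0, 0.008], "rotation": [0, 0, 0]},
    {"grip": 0, "dp": [0, 0, 0.007], "rotation": [0, 0, 0]},
    {"grip": 0, "dp": [0, 0, 0], "rotation": [0, 0, 0]}
  ]
}}

```text
time_s: 7.95
tool_pos: [0.5914, 0.0273, 0.1568]
tool_rot: [179.8, -0.2, 103.3]
force: [-0.4, 0.2, 0.3]
grip_width: 0.0873
```

```bash
python3 -c "
from h import *
go([.5925,.0272,.155],103.4)"
```

```text
t 7.95 pos [0.5914 0.0273 0.1568] rot [179.8336  -0.2079 103.2761] F [-0.4203  0.2429  0.287 ] w 0.08728747363229493
dp [-0.0004  0.0011  0.0019] dp in final axes [-0.0004  0.0011  0.0018] rv [ 0.1666 -0.2078 -0.1242]
```

{"name": "carry_out", "arguments": {
  "plan": [
    {"grip": 0.1, "dp": [0, 0.001, 0.003], "rotation": [0, 0, 0]},
    {"grip": 0.3, "dp": [0, 0, 0], "rotation": [0, 0, 0]},
    {"grip": 0.3, "dp": [0, 0, 0], "rotation": [0, 0, 0]},
    {"grip": 0.3, "dp": [0, 0, 0], "rotation": [0, 0, 0]},
    {"grip": 0.3, "dp": [0, 0, 0], "rotation": [0, 0, 0]},
    {"grip": 0.3, "dp": [0, 0, 0], "rotation": [0, 0, 0]}
  ],
  "force": 15
}}

```text
time_s: 8.45
tool_pos: [0.5927, 0.0306, 0.1554]
tool_rot: [179.7, -0.4, 103.3]
force: [0.3, 0.9, -2.6]
grip_width: 0.0681
```

```bash
python3 -c "
from h import *
go([.5925,.0272,.154],103.4);print(env.get_obs()['wrist_torque'])"
```

```text
t 8.45 pos [0.5927 0.0306 0.1554] rot [179.6984  -0.4407 103.3338] F [ 0.3323  0.8735 -2.6077] w 0.06808103830555061
dp [-0.0032 -0.001   0.0014] dp in final axes [-0.0032 -0.001   0.0014] rv [ 0.3018 -0.4405 -0.0674]
[ 0.1407  0.0366 -0.133 ]
```

Gripped on the 68 mm flats; the tool settled at y≈0.0306, so the turret axis lies there. I'll raise the grip and start turning clockwise (tool +z), watching for side force.

{"name": "carry_out", "arguments": {
  "plan": [
    {"grip": 0.4, "dp": [0, 0, 0], "rotation": [0, 0, 0]},
    {"grip": 0.4, "dp": [0, 0, 0], "rotation": [0, 0, 0]},
    {"grip": 0.4, "dp": [0, 0, 0], "rotation": [0, 0, 5]},
    {"grip": 0.4, "dp": [0, 0, 0], "rotation": [0, 0, 5]},
    {"grip": 0.4, "dp": [0, 0, 0], "rotation": [0, 0, 5]}
  ],
  "force": 50
}}

```text
time_s: 8.87
tool_pos: [0.5928, 0.03, 0.1554]
tool_rot: [179.8, -0.4, 88.0]
force: [0.3, 0.1, -2.4]
grip_width: 0.0674
```

```bash
python3 -c "
from h import *
go([.5927,.0306,.154],-34.3);print(env.get_obs()['wrist_torque'],env.get_obs()['qpos'])"
```

```text
t 8.8667 pos [0.5928 0.03   0.1554] rot [179.8229  -0.4364  87.9531] F [ 0.3475  0.1237 -2.4204] w 0.06735499632499271
dp [ 0.0006 -0.0001  0.0014] dp in final axes [-0.0004 -0.0004  0.0014] rv [ -0.3614  -0.4456 122.2516]
[0.0539 0.0624 0.2412] [-30.991   14.8076  30.2547  97.7379  -8.3611  69.3956  89.3144]
```

{"name": "carry_out", "arguments": {
  "plan": [
    {"grip": 0.4, "dp": [0, 0, 0], "rotation": [0, 0, 6]},
    {"grip": 0.4, "dp": [0, 0, 0], "rotation": [0, 0, 6]},
    {"grip": 0.4, "dp": [0, 0, 0], "rotation": [0, 0, 6]},
    {"grip": 0.4, "dp": [0, 0, 0], "rotation": [0, 0, 6]},
    {"grip": 0.4, "dp": [0, 0, 0], "rotation": [0, 0, 6]},
    {"grip": 0.4, "dp": [0, 0, 0], "rotation": [0, 0, 6]}
  ]
}}

```text
time_s: 9.37
tool_pos: [0.5923, 0.0288, 0.1554]
tool_rot: [-179.9, -0.3, 50.4]
force: [-0.8, -0.5, -2.3]
grip_width: 0.0675
```

```bash
python3 -c "
from h import *
go([.5927,.0300,.154],-34.3);print(env.get_obs()['wrist_torque'],env.get_obs()['qpos'])"
```

```text
t 9.3667 pos [0.5923 0.0288 0.1554] rot [-179.899    -0.3348   50.3838] F [-0.8251 -0.5271 -2.3305] w 0.06747855388772073
dp [ 0.0011 -0.0004  0.0014] dp in final axes [-0.0003 -0.0012  0.0014] rv [-0.3293 -0.1968 84.6838]
[ 0.2636 -0.0295  0.2211] [-35.1709  15.4034  35.3814  97.8966  -9.788   69.5778  53.0339]
```

{"name": "carry_out", "arguments": {
  "plan": [
    {"grip": 0.4, "dp": [0, 0, 0], "rotation": [0, 0, 6]},
    {"grip": 0.4, "dp": [0, 0, 0], "rotation": [0, 0, 6]},
    {"grip": 0.4, "dp": [0, 0, 0], "rotation": [0, 0, 6]},
    {"grip": 0.4, "dp": [0, 0, 0], "rotation": [0, 0, 6]},
    {"grip": 0.4, "dp": [0, 0, 0], "rotation": [0, 0, 6]},
    {"grip": 0.4, "dp": [0, 0, 0], "rotation": [0, 0, 6]},
    {"grip": 0.4, "dp": [0, 0, 0], "rotation": [0, 0, 6]}
  ]
}}

```text
time_s: 9.95
tool_pos: [0.591, 0.0282, 0.1554]
tool_rot: [-179.6, -0.1, 6.4]
force: [-5.0, 0.2, -2.0]
grip_width: 0.0673
```

```bash
python3 -c "
from h import *
go([.5927,.0300,.154],-34.3);print(env.get_obs()['wrist_torque'],env.get_obs()['qpos'])"
```

```text
t 9.95 pos [0.591  0.0282 0.1554] rot [-179.617    -0.1055    6.4163] F [-5.0469  0.1913 -1.9531] w 0.06730657366443751
dp [ 0.0019 -0.0016  0.0014] dp in final axes [ 0.0004 -0.0024  0.0014] rv [-0.4042  0.0351 40.7165]
[ 0.1375 -0.504   0.2744] [-40.348   16.319   41.8809  98.1846 -11.9441  69.8661  10.9344]
```

{"name": "carry_out", "arguments": {
  "plan": [
    {"grip": 0.4, "dp": [0, 0, 0], "rotation": [0, 0, 6]},
    {"grip": 0.4, "dp": [0, 0, 0], "rotation": [0, 0, 6]},
    {"grip": 0.4, "dp": [0, 0, 0], "rotation": [0, 0, 6]},
    {"grip": 0.4, "dp": [0, 0, 0], "rotation": [0, 0, 6]},
    {"grip": 0.4, "dp": [0, 0, 0], "rotation": [0, 0, 6]},
    {"grip": 0.4, "dp": [0, 0, 0], "rotation": [0, 0, 6]},
    {"grip": 0.4, "dp": [0, 0, 0], "rotation": [0, 0, 3]}
  ]
}}

```text
time_s: 10.53
tool_pos: [0.5896, 0.0284, 0.1553]
tool_rot: [-179.7, 0.1, -34.2]
force: [-4.4, 1.5, -1.5]
grip_width: 0.0672
```

```bash
python3 -c "
from h import *
go([.5927,.0300,.154],-34.3);print(env.get_obs()['wrist_torque'])
b=env.read_camera('top');a=env.read_camera('scene')
cv2.imwrite('pics/t6full.png',b[:,:,::-1]);cv2.imwrite('pics/s6full.png',a[:,:,::-1])
b=cv2.resize(b[120:240,160:320,::-1],None,fx=2.5,fy=2.5,interpolation=2);a=cv2.resize(a[140:240,280:380,::-1],(400,400),interpolation=2)
b=cv2.copyMakeBorder(b,0,100,0,0,0)
cv2.imwrite('pics/s6.png',cv2.hconcat([a,b]))"
```

```text
t 10.5333 pos [0.5896 0.0284 0.1553] rot [-179.7469    0.1293  -34.1987] F [-4.3658  1.5299 -1.5205] w 0.06720016435567625
dp [ 0.0016 -0.003   0.0013] dp in final axes [ 0.0016 -0.003   0.0013] rv [-0.253   0.1295  0.101 ]
[-0.8149 -0.5948  0.253 ]
```

View pics/s6.png

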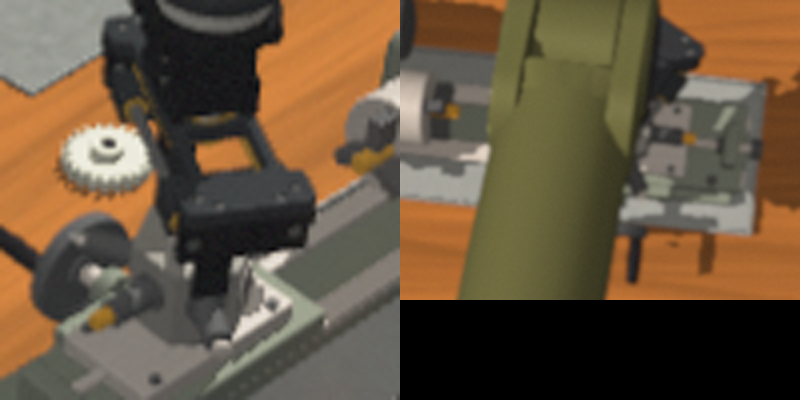

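The bar stop (opposite the die holder) now points to the rear: brass tip at scene crop (102,318), top crop (690,137). I'll measure its angle with colour masks.

Run:
```python
from h import *
def blobs(f,x0,x1,y0,y1):
    a=cv2.imread(f);h=cv2.cvtColor(a,cv2.COLOR_BGR2HSV)
    m=cv2.inRange(h,(14,170,110),(28,255,255));M=np.zeros_like(m);M[y0:y1,x0:x1]=m[y0:y1,x0:x1]
    n,_,s,c=cv2.connectedComponentsWithStats(M);return [(c[i].round(1),s[i][:5]) for i in range(1,n) if s[i][4]>3]
print("top0",blobs("pics/top0.png",170,235,130,200));print("top4",blobs("pics/t4full.png",170,250,130,200))
print("top6",blobs("pics/t6full.png",165,300,140,200));print("scene6",blobs("pics/s6full.png",285,400,150,240));print("scene0",blobs("pics/scene0.png",340,400,150,210))
# tray direction from front-edge: lathe grey vs wood in clean first image
a=cv2.imread("pics/top0.png");h=cv2.cvtColor(a,cv2.COLOR_BGR2HSV)
g=(h[:,:,1]<90).astype(np.uint8)
for z in(.004,):
    P=[]
    for u in range(115,215,2):
        v=[v for v in range(185,225) if g[v,u]]
        if v:P.append(onz("top",u,max(v)+.5,z)[:2])
    P=np.array(P);vx,vy,_,_=cv2.fitLine(P.astype(np.float32),cv2.DIST_HUBER,0,.001,.001).ravel();print("front edge dir deg",np.degrees(np.arctan2(vy,vx)),len(P))
    P=[]
    for v in range(158,208,2):
        u=[u for u in range(285,318) if g[v,u]]
        if u:P.append(onz("top",max(u)+.5,v,z)[:2])
    P=np.array(P);vx,vy,_,_=cv2.fitLine(P.astype(np.float32),cv2.DIST_HUBER,0,.001,.001).ravel();print("end edge dir deg",np.degrees(np.arctan2(vy,vx)),len(P))
```

```text
top0 [(array([221.1, 136.7]), array([214, 130,  16,  13,  74], dtype=int32)), (array([202.7, 133.8]), array([201, 132,   5,   4,   9], dtype=int32)), (array([212.2, 133.8]), array([212, 133,   2,   3,   4], dtype=int32)), (array([206.5, 138.5]), array([204, 137,   5,   4,  11], dtype=int32)), (array([204.5, 145. ]), array([203, 143,   4,   5,  16], dtype=int32)), (array([180.5, 164.2]), array([179, 162,   4,   5,  18], dtype=int32))]
top4 [(array([205.3, 136.1]), array([201, 132,   9,   9,  27], dtype=int32)), (array([219.1, 136.9]), array([213, 132,  15,  10,  67], dtype=int32)), (array([230.6, 141. ]), array([229, 140,   4,   3,   5], dtype=int32)), (array([235.3, 141.7]), array([234, 140,   4,   4,   7], dtype=int32)), (array([244.2, 142.5]), array([241, 141,   7,   4,  12], dtype=int32)), (array([226.6, 147.6]), array([225, 146,   4,   4,  13], dtype=int32)), (array([180.5, 164.2]), array([179, 162,   4,   5,  18], dtype=int32))]
top6 [(array([284.8, 143.8]), array([281, 140,  10,   9,  37], dtype=int32)), (array([295.2, 148.3]), array([292, 147,   8,   3,  13], dtype=int32)), (array([180.4, 164.2]), array([179, 162,   4,   5,  18], dtype=int32)), (array([275.2, 175. ]), array([274, 174,   4,   3,  10], dtype=int32))]
scene6 [(array([358.5, 164.9]), array([344, 150,  34,  40, 734], dtype=int32)), (array([295.9, 179. ]), array([285, 155,  34,  47, 614], dtype=int32)), (array([335.3, 178.1]), array([329, 175,  14,   7,  71], dtype=int32)), (array([287.5, 221. ]), array([285, 207,   8,  24,  94], dtype=int32)), (array([305. , 219.3]), array([303, 217,   5,   5,  18], dtype=int32)), (array([385.5, 238.5]), array([385, 238,   2,   2,   4], dtype=int32))]
scene0 [(array([357.6, 165.9]), array([340, 150,  36,  40, 721], dtype=int32)), (array([372.6, 198.3]), array([371, 197,   4,   4,  14], dtype=int32))]
front edge dir deg 85.58887 50
end edge dir deg -4.450989 25
```

Run:
```python
from h import *
ang=lambda d:np.degrees(np.arctan2(d[1],d[0]))
b=onz("top",180.4,164.2,.145);t=onz("top",275.2,175.,.145);n=onz("top",246,168.8,.182)
print("bar",b,"tip",t,"nut",n)
print("line tip->bar",ang(b-t),"nut->bar",ang(b-n),"tip->nut",ang(n-t))
print("tip tri",tri((275.2,175.),(305.,219.3)))
tip0=onz("top",204.5,145,.145);n0=onz("top",80+470/3.3,105+204/3.3,.182);print("before: slide1",ang(tip0-n0)-180)
tip4=onz("top",226.6,147.6,.145);print("home",ang(tip4-n)-180,np.linalg.norm((tip4-n)[:2]),np.linalg.norm((t-n)[:2]))
```

```text
bar [0.6047 0.1914 0.145 ] tip [ 0.5845 -0.0423  0.145 ] nut [0.5925 0.0272 0.182 ]
line tip->bar 85.06973422853558 nut->bar 85.75424863989687 tip->nut 83.45708427888896
tip tri (array([ 0.5841, -0.043 ,  0.1417]), np.float64(0.00213599215856687))
before: slide1 -138.8865506149752
home -137.30976530362966 0.07662546709303042 0.06989703039377096
```

Masks agree: the tip→axis and tip→bar lines run at 85.1°, against a lathe axis of 85.6 to 85.8°. The grip lines at four yaws all cross at one axis (0.5907, 0.0301), so the slide has not moved. I'll trim slightly and press the slide gently onto its stop.

{"name": "carry_out", "arguments": {
  "plan": [
    {"grip": 0.4, "dp": [0, 0, 0], "rotation": [0, 0, 0.2]},
    {"grip": 0.4, "dp": [0.002, 0.003, 0], "rotation": [0, 0, 0]},
    {"grip": 0.4, "dp": [0.002, 0.003, 0], "rotation": [0, 0, 0]},
    {"grip": 0.4, "dp": [0.0015, 0.002, 0], "rotation": [0, 0, 0]}
  ]
}}

```text
time_s: 10.97
tool_pos: [0.5896, 0.0283, 0.1551]
tool_rot: [-179.2, 0.5, -33.5]
force: [-5.8, 4.2, -0.9]
grip_width: 0.0672
```

Run:
```python
from h import *
go([.5907,.0301,.154],-34.4);print(env.get_obs()['wrist_torque'])
```

```text
t 10.9667 pos [0.5896 0.0283 0.1551] rot [-179.2153    0.5151  -33.4835] F [-5.8317  4.1897 -0.8787] w 0.06717045596869566
dp [-0.     -0.0021  0.0012] dp in final axes [-0.0001 -0.0021  0.0011] rv [-0.7805  0.5213  0.913 ]
[-0.2136 -0.3189 -0.1814]
```

{"name": "carry_out", "arguments": {
  "plan": [
    {"grip": 0.4, "dp": [0.006, 0.009, 0], "rotation": [0.5, -0.3, 0.6]},
    {"grip": 0.4, "dp": [0.006, 0.009, 0], "rotation": [0.3, -0.2, 0.6]},
    {"grip": 0.4, "dp": [0.006, 0.009, 0], "rotation": [0, 0, 0.6]}
  ]
}}

```text
time_s: 11.22
tool_pos: [0.5889, 0.0267, 0.1544]
tool_rot: [-176.7, 2.5, -33.8]
force: [-5.9, 19.5, -0.1]
grip_width: 0.0675
```

Run:
```python
from h import *
go([.5907,.0301,.154],-34.4);print(env.get_obs()['wrist_torque'])
```

```text
t 11.2167 pos [0.5889 0.0267 0.1544] rot [-176.6585    2.5346  -33.8012] F [-5.8578 19.5419 -0.0698] w 0.06745398172495268
dp [-0.0004 -0.0037  0.0006] dp in final axes [-0.0004 -0.0038  0.0004] rv [-3.3277  2.5513  0.5246]
[ 2.7734 -0.1774 -0.0711]
```

The slide held under 19.5 N toward the stop; only the wrist tilted slightly, so it is home. I'll straighten up and trim the yaw with a light push.

{"name": "carry_out", "arguments": {
  "plan": [
    {"grip": 0.4, "dp": [0, 0, 0], "rotation": [-1.7, 1.3, 0.4]},
    {"grip": 0.4, "dp": [0, 0, 0], "rotation": [-1.7, 1.2, 0.3]},
    {"grip": 0.4, "dp": [0.0005, 0.001, 0], "rotation": [0, 0, 0.2]},
    {"grip": 0.4, "dp": [0.0005, 0.001, 0], "rotation": [0, 0, 0]}
  ]
}}

```text
time_s: 11.55
tool_pos: [0.5887, 0.0264, 0.1545]
tool_rot: [-179.9, 0.2, -34.6]
force: [1.8, 2.0, -2.6]
grip_width: 0.0674
```

Run:
```python
from h import *
go([.5907,.0301,.154],-34.4);print(env.get_obs()['wrist_torque'])
```

```text
t 11.55 pos [0.5887 0.0264 0.1545] rot [-179.9113    0.1756  -34.5776] F [ 1.7712  1.992  -2.5549] w 0.06744483571452016
dp [-0.0004 -0.0041  0.0005] dp in final axes [-0.0004 -0.0041  0.0005] rv [-0.089   0.1754 -0.1778]
[ 0.8665  0.158  -0.1065]
```

{"name": "carry_out", "arguments": {
  "plan": [
    {"grip": 0.4, "dp": [0.0005, 0.001, 0], "rotation": [0, 0, -0.1]},
    {"grip": 0.4, "dp": [0.0005, 0.001, 0], "rotation": [0, 0, 0]}
  ]
}}

```text
time_s: 11.72
tool_pos: [0.5887, 0.0265, 0.1544]
tool_rot: [-179.7, 0.3, -34.4]
force: [0.7, 4.9, -3.4]
grip_width: 0.0673
```

Run:
```python
from h import *
b=env.read_camera('top');a=env.read_camera('scene')
go([.5907,.0301,.154],-34.4)
h=cv2.cvtColor(b,cv2.COLOR_RGB2HSV);m=cv2.inRange(h,(14,170,110),(28,255,255))[170:182,268:282]
v,u=np.nonzero(m);u=u.mean()+268;v=v.mean()+170;t=onz("top",u,v,.145)
print(u,v,t,"angle",np.degrees(np.arctan2(.5907-t[0],.0301-t[1])))
cv2.imwrite('pics/s7.png',a[:,:,::-1])
```

```text
t 11.8167 pos [0.5887 0.0265 0.1545] rot [-179.6681    0.2902  -34.4148] F [ 0.3795  5.4265 -3.4714] w 0.06737236819866756
dp [-0.0004 -0.0041  0.0005] dp in final axes [-0.0004 -0.0041  0.0005] rv [-0.3319  0.2902 -0.0157]
275.6363636363636 173.9090909090909 [ 0.5872 -0.0433  0.145 ] angle 2.7142172598353933
```

View pics/s7.png

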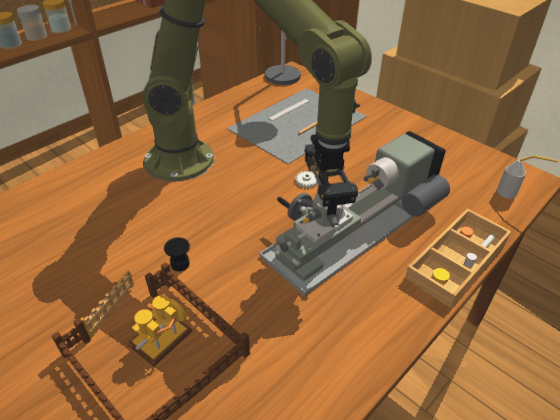

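Bystanders are undisturbed. The tip angle came out about 2° different from last time, so I'll repeat the measurement with the same component method in both views.

Run:
```python
from h import *
def bl(a,x0,x1,y0,y1):
    m=cv2.inRange(cv2.cvtColor(a,cv2.COLOR_RGB2HSV),(14,170,110),(28,255,255))[y0:y1,x0:x1]
    n,_,s,c=cv2.connectedComponentsWithStats(m);return [(c[i].round(2)+[x0,y0],s[i][4]) for i in range(1,n)]
tp=[env.read_camera('top') for _ in range(3)];sc=[env.read_camera('scene') for _ in range(3)]
for a in tp:print("top",bl(a,266,284,168,184))
for a in sc:print("scene",bl(a,296,314,210,230))
print("t6",bl(cv2.imread('pics/t6full.png')[:,:,::-1],266,284,168,184))
X=[.5907,.0301];
for L in(84,85.6,87):
    d=np.radians(L);P=[X[0]-.077*np.cos(d),X[1]-.077*np.sin(d),.143];print(L,proj('top',P),proj('scene',P))
```

```text
top [(array([275.64, 173.91]), np.int32(11))]
top [(array([275.64, 173.91]), np.int32(11))]
top [(array([275.64, 173.91]), np.int32(11))]
scene [(array([305.88, 219.82]), np.int32(17))]
scene [(array([305.72, 219.89]), np.int32(18))]
scene [(array([305.72, 219.89]), np.int32(18))]
t6 [(array([275.2, 175. ]), np.int32(10))]
84 [276.8921 175.9043] [304.0292 219.2844]
85.6 [276.9964 175.04  ] [304.6431 219.7567]
87 [277.0676 174.2818] [305.1965 220.1616]
```

Cameras and robot frame disagree by 2–3 mm (the predicted tip column is off by 1.4 px too), so the comparison within one camera is the better one. Nut, bar and tray edge put the axis line at x≈0.5866 at the tip, and the tip measures 0.5872. That is about 0.4° off square, and it matches the flats-aligned tool yaw of −34.4°. I accept this and hand in.

Run:
```python
from h import *
o=env.get_obs();print(o['time_s'],o['tool_pos'],o['tool_rot'],o['force'],o['grip_width']);print(env.sign_off())
```

```text
12.1167 [0.5887 0.0265 0.1544] [-179.693     0.2812  -34.4091] [ 1.2283  6.1894 -2.9804] 0.06731906323642678
the job is handed in; nothing more can be done
None
```

The job is handed in at 12.1 s. I wound the slide back by the crank handle onto its rear stop, then gripped the turret block across its flats. I swung it about 138° clockwise until the die holder faced the chuck. The arm still grips the turret at 50 N, with about 6 N of push holding the slide against its stop.

**Slide:** The handle stopped dead under about 32 N. The slide held when I later pushed it toward the stop with about 19 N. The grip readings during the swing all gave the same turret axis, so the slide did not creep.

**Turret angle:** My checks disagree by about 2°. Comparing nut, brass bar, tray edge and bar-stop tip within the top camera puts the die holder about 0.4° off square, and the gripper's yaw agrees. Using the robot's own position for the turret axis, it comes out about 1.8° off. I trusted the first, because camera and robot frames differ by 2–3 mm. The tip also shifted about 2° during my last trim while the gripper's yaw hardly changed, so the flats probably settled into the pads.

**Bystanders:** The engine, chimney cap and gear look undisturbed in the last picture. The funnel is hidden behind the arm there; it was standing in its place in the last picture that showed it, after the winding.

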